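# Snap the lid onto the rib tub and hold it down

## Task

The white tub of marinated short ribs is ready for the cold room: of the two grey lids lying on the counter, take the one that fits the tub, set it on the rim and press it down until it gives and the catches at both ends have snapped over its edge. Then keep pressing so that the seal beds in: finish while still pushing the lid firmly down on the tub. Leave the other lid, the jar, the trays and the mallet where they are, and keep the tub standing on the counter.

Things in the scene. Friction and masses are not known exactly. Their poses are not given: they have to be found in the camera images.
- tub: White open plastic tub full of meat, 0.9 to 1.4 kg, standing loose on the counter. Origin at the centre of its underside, z up. Flat rim 176 mm along the tub's x, 108 mm along its y, top 65 mm above the origin; opening 160 x 92 mm. At the middle of each short end (x = +96 and -96 mm) stands a springy grey catch, 30 mm wide, top 94 mm above the origin; its thumb tab reaches 103 mm from the centre.
- tub_rim (a point): Centre of the tub's opening, level with the top of the rim (65 mm above the tub's origin), axes as the tub's. When the lid is home its panel lies flat on the rim here and the lid's origin is 14 mm below this point.
- lid: The lid that fits: grey plastic, 176 mm (its x) by 108 mm (y), about 0.13 kg, right side up on the counter. Origin at the centre of its plug's underside, z up. Plug 156 x 88 mm, 14 mm deep, lower edge bevelled 6 mm; panel 14 to 20 mm above the origin. Goes on either way round, x along the tub's x. Set loosely on the tub its origin is about 66 mm above the tub's; home it is 51 mm above, with 2 mm of play.
- lid_grip (a point): In the fitting lid's grip bar, on its centre line, 42 mm above the lid's origin; axes as the lid's. The bar is solid, 70 mm long (along the lid's y), 14 mm thick (along x), from 20 to 52 mm above the lid's origin. Pushing the lid straight down here takes about 10 to 18 N; some 7 mm down the resistance suddenly drops, the hooks close over the panel with 2.5 mm to spare, and a little further the panel meets the rim.
- catch_a (a joint): Spring catch at the tub's +x end, rad: 0 at rest, about 0.07 when spread by the lid's edge, 0 again once snapped over it. Its hook's flat underside is 73.5 mm above the tub's origin, the tip reaches in to 84 mm from the centre; above it a ramp leans outward to 93 mm from the centre at 91 mm height, so a lid pushed straight down spreads the catch by 4 mm.
- catch_b (a joint): Spring catch at the tub's -x end, the same mirrored; its value reads the same way.
- small_lid: The other lid, same style and heights but only 130 x 90 mm: too small for this tub. Origin at the centre of its plug's underside. Leave it.
- jar: Amber glass jar with a steel cap, 64 mm across, 100 mm high, origin at the centre of its underside. Leave it.
- trays: Stack of black meat trays, 110 (x) x 160 (y) x 50 mm, origin at the centre of its underside. Leave it.
- mallet: Meat mallet lying on the counter: wooden handle towards its -x end, 60 mm aluminium head at +80 mm, 280 mm long, origin on the counter below its neck. Leave it.
Mind the look-alikes: they are no part of the job. Leave any blue or red look-alike of the lid alone.

How it is judged:
On the way, in this order (a step that is already met when the one before it is completed fails the run):
1. the fitting lid has been picked up off the counter (height (world z) of lid above 0.03 m and contact force between the fingers and lid above 1 N), for 0.2 s.
2. the lid has been snapped on: both catches are back over its edge (z of lid in the frame of tub below 0.055 m and horizontal distance between lid and tub below 0.006 m and angle between the z axis of lid and the z axis of tub, either way round below 0.03 rad and value of joint each of catch_a, catch_b below 0.02 rad), for 0.2 s.
At the end, for the whole second after the job is handed in: Lid down on the rim (origin under 52.2 mm above the tub's; home is 51), within 6 mm of centre, level within 0.03 rad, both catches sprung back (under 0.02 rad), and the robot still pushing: it touches the lid, which bears on the tub with over 5 N (weight alone: under 2). Tub upright, at rest (all of step 2 and z of lid in the frame of tub below 0.0522 m and contact force between lid and tub above 5 N and contact force between any of the fingers, the arm and lid above 3 N and height (world z) of tub below 0.006 m and angle between tub's own z axis and vertical below 0.05 rad and linear speed of tub below 0.02 m/s); the arm keeps its last pose, push and grip.
It fails at once if small lid: pushed away or knocked over (distance of small_lid from where it was at the start of the episode above 0.03 m or angle between small_lid's own z axis and vertical above 0.2 rad).
It fails at once if jar: pushed away or knocked over (distance of jar from where it was at the start of the episode above 0.03 m or angle between jar's own z axis and vertical above 0.2 rad).
It fails at once if trays: pushed away or knocked over (distance of trays from where it was at the start of the episode above 0.03 m or angle between trays's own z axis and vertical above 0.2 rad).
It fails at once if mallet: pushed away or knocked over (distance of mallet from where it was at the start of the episode above 0.03 m or angle between mallet's own z axis and vertical above 0.2 rad).
It also fails if it takes over 58 s, if anything falls off the work surface, if the arm or the gripper's body presses on something with over 40 N, if the wrist force passes 120 N, or if a joint passes its speed limit or range.

## Robot

A 6-joint arm with a two-finger parallel gripper is mounted at the origin on the work surface. World frame = base frame: x ahead of the robot, y to its left, z up, the work surface at z = 0. Lengths are in m, angles in rad, forces in N, time in s.
With the tool pointing down it reaches from about 0.35 to 0.975 m from the base axis. Payload 4.9 kg.
Tool frame: the origin (TCP) lies where the fingers leave the gripper's body, on its centre line; the fingertips stand 73 mm ahead of it and the grasp point (between the pads) lies 54 mm ahead of it; z points along the fingers, y is the direction in which the jaws open and shut (so a half turn about z gives the same grasp; the last joint's range is limited). The gripper opens to 85 mm and grips with 20 to 120 N. Pads are 22 mm wide; open, the fingers measure 114 mm over their backs; the gripper's body (76 mm by 85 mm) begins 54 mm behind the grasp point. The pads swing forward as they close: fully open they stand 13 mm farther back than shut.
Start: joints at [-1.396, 0.053, 1.613, -0, 1.476, -0.119], TCP at [0.181, -0.598, 0.304] pointing down, gripper open.
Joint ranges: [-3.01, 3.01], [-1.01, 2.22], [0.06, 2.58], [-1.02, 4.17], [0.09, 2.62], [-3.14, 3.14]. Speed limits (rad/s): [2.57, 2.57, 3.14, 3.14, 3.14, 3.14].

## Interface

Orientations are given as a rotation vector (axis times angle).
In Python, from station import monitor, vision, workorder gives the robot as it stands.
- The arm moves only by the tool arm_command, never from a script. Its argument "rows" is text: rows parted by semicolons, each of 6 numbers parted by spaces: the shift along the world's x, y, z in mm, then the turn, a rotation vector about the world's x, y, z in degrees. In form: tx ty tz wx wy wz; .... A call has 1 to 12 rows; each row is the pose to reach, as a shift and turn from the pose measured when the call began; what a row does not reach only later rows make up. A row lasts 1/8 s, in which the tool goes at most 62.5 mm and 10.7 degrees, less where a joint would pass 70% of its speed; a pose out of reach is approached as far as the arm can. A call with a gripper value outside its range is refused whole. "jaw" is the opening, from 0 (shut) to 1 (fully open), set as the call begins (left out, the last holds). The fingers move at their own pace and stop on an object; "squeeze" is the grip in N (left out, the last holds). Time passes only in rows, so rows that repeat a pose let the fingers close. It gives the time, the measured TCP pose, the force and the opening at its end, in the units of the state.
- monitor.get_obs(): the state, without advancing time (a new reading comes with each control period).
- vision.get_image(name): name is "scene" or "top" or "wrist"; returns a dict with "frame" (480x640x3 uint8, red, green, blue), "vfov" (degrees; the focal length in pixels is half the picture's height over the tangent of half this angle, whatever the lens; pixels are square), "cx", "cy" (the principal point, pixels), "R" (3x3) and "t" (3): a world point X has camera coordinates R X + t; the wrist camera has in their place "T_tool_cam" (4x4, takes a point from camera to tool coordinates, whose origin is the TCP and whose axes are the flange's). Camera axes: x right, y down, z forward; pixel columns grow to the right and rows downward; lengths in m; the calibration is good to about 2 mm. A picture is of the moment at which its call begins: read the wrist's pose just before it. There is no depth.
- workorder.finish_job(): hands the job in, once; it reports no verdict.
The state is a dict: "t": time; "q": joint angles; "dq": joint speeds; "effort": joint torques, N m; "tool_pos": TCP position; "tool_rot": TCP orientation; "contact_force": force on the tool from outside, world axes, zero at the start; "wrist_torque": the same for the moment, N m; "opening": finger opening in m.
Only numpy, scipy, OpenCV 4.12 (cv2) and the standard library are available. Lean on these libraries where they do the work, as an engineer would, in place of code of your own. Each camera call takes 0.05 s, during which the arm holds its last target. There are 200 camera calls.

## Working session

There is one attempt and no reset: what is moved stays moved. The work goes in short steps, Python scripts to look and compute and a tool call to move; the robot and the scene stay as the last step left them, time stands still between calls to the robot, and variables do not carry over. Pictures are saved under pics/ and viewed, about 8 in all and at most 12, crops included, and the job is handed in when it is done.

Besides the shell and the picture viewer there is one more tool, called after "Request:" by a JSON object that holds its "fn" and its "kwargs". arm_command: Moves the arm, as the interface text tells. Its arguments: {"type":"object","properties":{"rows":{"type":"string"},"jaw":{"type":"number"},"squeeze":{"type":"number"}},"required":["rows"]}

```bash
mkdir -p pics; ls; cat > h.py <<'E'
import numpy as np, cv2, pickle
from station import monitor, vision, workorder
from scipy.spatial.transform import Rotation as Ro
def grab(name,tag):
    o=monitor.get_obs(); d=vision.get_image(name); d=dict(d)
    if 'T_tool_cam' in d:
        T=np.eye(4);T[:3,:3]=Ro.from_rotvec(o['tool_rot']).as_matrix();T[:3,3]=o['tool_pos']
        C=np.linalg.inv(T@np.array(d['T_tool_cam']));d['R']=C[:3,:3];d['t']=C[:3,3]
    d['obs']=o; pickle.dump(d,open(f'{tag}.pkl','wb')); cv2.imwrite(f'pics/{tag}.png',d['frame'][:,:,::-1]); return d
def load(tag): return pickle.load(open(f'{tag}.pkl','rb'))
def foc(d): return d['frame'].shape[0]/2/np.tan(np.radians(d['vfov'])/2)
def ray(d,p):
    R=np.array(d['R']);t=np.array(d['t']);f=foc(d)
    return -R.T@t, R.T@np.array([(p[0]-d['cx'])/f,(p[1]-d['cy'])/f,1])
def onz(d,p,z):
    c,v=ray(d,p); return c+v*(z-c[2])/v[2]
def tri(d1,p1,d2,p2):
    c1,v1=ray(d1,p1);c2,v2=ray(d2,p2)
    s=np.linalg.lstsq(np.c_[v1,-v2],c2-c1,rcond=None)[0]
    a=c1+s[0]*v1;b=c2+s[1]*v2
    return (a+b)/2,np.linalg.norm(a-b)
def proj(d,X):
    c=np.array(d['R'])@X+np.array(d['t']);f=foc(d);return np.array([d['cx'],d['cy']])+f*c[:2]/c[2]
E
python3 - <<'E'
from h import *
for n in('scene','top'):
    d=grab(n,n+'0'); print(n,[k for k in d],d['vfov'],d['cx'],d['cy'],-np.array(d['R']).T@d['t'])
print(monitor.get_obs())
E
```

```text
pics
scene ['frame', 'vfov', 'cx', 'cy', 'R', 't', 'obs'] 57.25956756767243 314.3809178664985 235.09620236600009 [1.02718081 0.42830508 0.48588724]
top ['frame', 'vfov', 'cx', 'cy', 'R', 't', 'obs'] 43.63063457111277 324.5068739826509 243.81204777960644 [ 0.46243682 -0.09767435  1.19360681]
{'t': 0.1, 'q': array([-1.39598385e+00,  5.32496006e-02,  1.61418001e+00,  6.90426745e-06,
        1.47597720e+00, -1.18978550e-01]), 'dq': array([ 0.00010842,  0.00066059, -0.0054352 , -0.00124712, -0.00081109,
       -0.00040946]), 'effort': array([-6.78336892e-04, -3.94907570e+01, -3.71363068e+01, -1.68592978e-04,
        3.90407309e-03,  1.14948963e-05]), 'tool_pos': array([ 0.18092756, -0.5977839 ,  0.30279747]), 'tool_rot': array([-3.10596449e+00, -4.59561490e-01,  6.87132173e-05]), 'contact_force': array([0.65368479, 0.62859539, 0.15948644]), 'wrist_torque': array([-0.00034257,  0.0244274 ,  0.00286671]), 'opening': 0.08512840503815661}
```

View pics/top0.png

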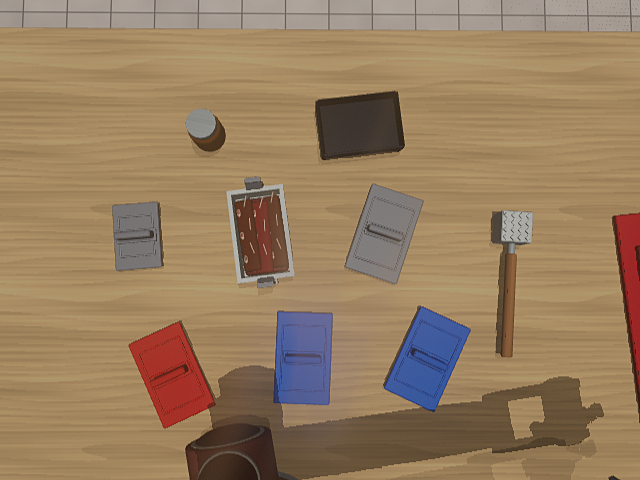

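View pics/scene0.png

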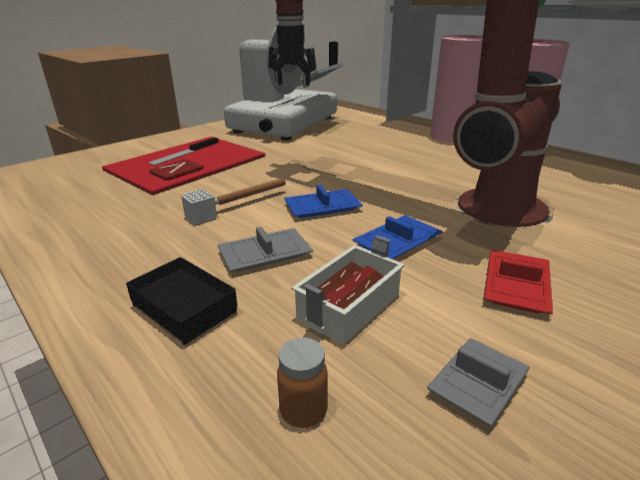

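The look-alikes in the top view:
- Grey lid at (385,233): larger, about 56x88 px.
- Grey lid at (136,236): smaller, the small lid.
- Blue lids at (303,358) and (427,358).
- Red lid at (171,374), with a red board at (625,310).

I choose (385,233). The tub is at (260,234). Next I measure both in the two views.

```bash
cat > m.py <<'E'
from h import *
def quad(d,box,lo,hi,s=1,name=None):
    x0,y0,x1,y1=box; im=cv2.cvtColor(d['frame'],cv2.COLOR_RGB2HSV)
    m=np.zeros(im.shape[:2],np.uint8); m[y0:y1,x0:x1]=cv2.inRange(im,lo,hi)[y0:y1,x0:x1]
    m=cv2.morphologyEx(m,cv2.MORPH_CLOSE,np.ones((5,5))); m=cv2.morphologyEx(m,cv2.MORPH_OPEN,np.ones((5,5)))
    c=max(cv2.findContours(m,0,1)[0],key=cv2.contourArea); return c,m
t=load('top0')if 1 else 0; s=load('scene0')
for (u,v) in((370,200),(360,262),(300,230),(289,240),(385,232)): print('top',u,v,cv2.cvtColor(t['frame'],cv2.COLOR_RGB2HSV)[v,u])
for (u,v) in((240,258),(290,243),(265,240),(330,325),(200,240)): print('scene',u,v,cv2.cvtColor(s['frame'],cv2.COLOR_RGB2HSV)[v,u])
a=cv2.resize(t['frame'][170:300,215:435],None,fx=3.6,fy=3.6,interpolation=2)
cv2.imwrite('pics/crop1.png',a[:,:,::-1])
a=cv2.resize(s['frame'][215:345,205:415],None,fx=3.8,fy=3.8,interpolation=2)
cv2.imwrite('pics/crop2.png',a[:,:,::-1])
E
python3 m.py
```

```text
top 370 200 [  6  10 128]
top 360 262 [  0  10 131]
top 300 230 [ 17 102 165]
top 289 240 [ 24   7 175]
top 385 232 [  6  10 128]
scene 240 258 [ 90   4 118]
scene 290 243 [ 90   4 118]
scene 265 240 [120   3 100]
scene 330 325 [25 17 90]
scene 200 240 [ 16 102 183]
```

View pics/crop1.png

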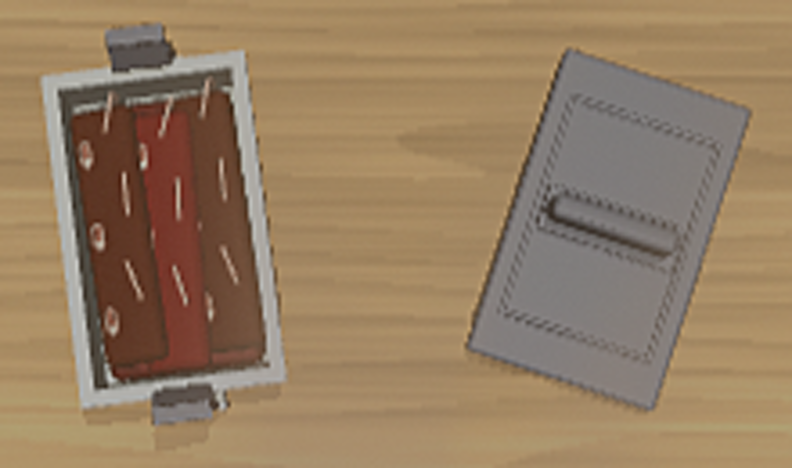

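View pics/crop2.png

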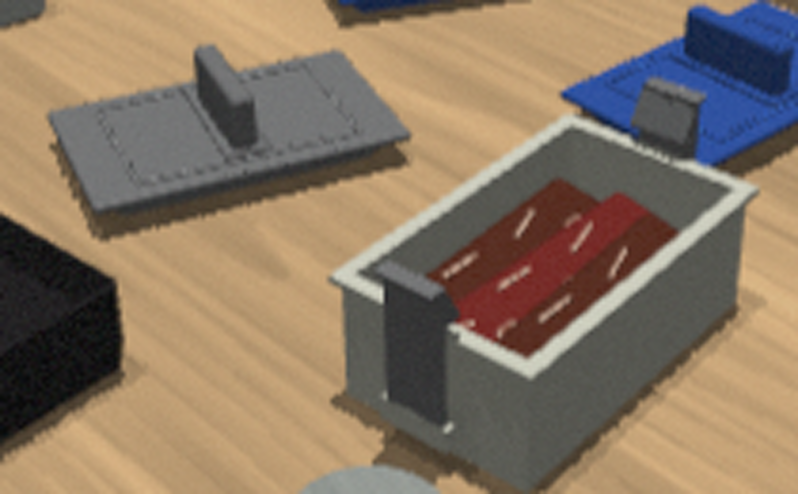

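The close crop confirms the choice. The lid at top px (383,233) is large and grey, with a bar and a dashed plug outline. The tub's rim corners are at about (227,191), (283,184), (294,275) and (239,283), with a catch at each short end. Next I triangulate the corners across the two views.

```bash
cat > tri.py <<'E'
from h import *
t=load('top0');s=load('scene0')
ct=lambda p:((p[0]+.5)/3.6-.5+215,(p[1]+.5)/3.6-.5+170)
cs=lambda p:((p[0]+.5)/3.8-.5+205,(p[1]+.5)/3.8-.5+215)
P={'lid':([(569,49),(750,112),(654,409),(467,348)],[(97,210),(50,117),(340,50),(409,137)],.02),
'tub':([(42,77),(244,51),(285,380),(86,408)],[(530,376),(332,278),(574,117),(757,188)],.065)}
for k,(a,b,z) in P.items():
    X=[]
    for p,q in zip(a,b):
        x,e=tri(t,ct(p),s,cs(q));X.append(x);print(k,x.round(4),'gap',round(e,4))
    X=np.array(X);print(' tri ctr',X.mean(0).round(4),'sides',np.linalg.norm(np.roll(X,-1,0)-X,axis=1).round(4))
    for n,d,f,pp in(('top',t,ct,a),('scene',s,cs,b)):
        Y=np.array([onz(d,f(p),z) for p in pp]);v=(Y[0]+Y[1]-Y[2]-Y[3])[:2];w=(Y[0]+Y[3]-Y[1]-Y[2])[:2]
        print(n,'plane ctr',Y.mean(0).round(4),'sides',np.linalg.norm(np.roll(Y,-1,0)-Y,axis=1).round(4),'yaw',np.degrees([np.arctan2(v[1],v[0]),np.arctan2(-w[0],w[1])]).round(2))
# bar top ends
for n,p,q in(('bar+y',(552,206),(248,140)),('bar-y',(676,245),(203,50))):pass
print('barmid top px',onz(t,ct((612,222)),.052))
c=grab('wrist','w0')
E
python3 tri.py
```

```text
lid [ 0.6758 -0.2076  0.0165] gap 0.0035
lid [ 0.6416 -0.3079  0.0143] gap 0.0028
lid [ 0.4774 -0.2526  0.0176] gap 0.0041
lid [ 0.5115 -0.1518  0.0157] gap 0.0012
 tri ctr [ 0.5766 -0.23    0.016 ] sides [0.106  0.1734 0.1065 0.1735]
top plane ctr [ 0.5773 -0.2304  0.02  ] sides [0.1053 0.1718 0.1069 0.1741] yaw [-18.61 -18.56]
scene plane ctr [ 0.5794 -0.2231  0.02  ] sides [0.1016 0.1739 0.1079 0.1707] yaw [-17.89 -19.16]
tub [0.6518 0.0747 0.0645] gap 0.0014
tub [ 0.6657 -0.031   0.0627] gap 0.0032
tub [ 0.4915 -0.053   0.0625] gap 0.0046
tub [0.4773 0.0501 0.0627] gap 0.0029
 tri ctr [0.5716 0.0102 0.0631] sides [0.1066 0.1757 0.1041 0.1762]
top plane ctr [0.5725 0.0089 0.065 ] sides [0.1072 0.1751 0.1046 0.1759] yaw [7.88 7.9 ]
scene plane ctr [0.5727 0.0133 0.065 ] sides [0.104  0.1749 0.1026 0.174 ] yaw [7.22 8.02]
barmid top px [ 0.57767922 -0.22777337  0.052     ]
```

Heights, sides and yaws agree with the text within about 4 mm:
- **Lid:** about (0.577, -0.229), yaw -18.5°.
- **Tub:** about (0.572, 0.010), yaw 7.9°.

I'll move above the lid, jaw axis along its x, then refine with the wrist camera.

Request:
{"fn": "arm_command", "kwargs": {"rows": "40 37 0 0 0 5.5;80 74 0 0 0 11;120 111 0 0 0 16.5;160 148 0 0 0 22;200 185 0 0 0 27.5;240 222 0 0 0 33;280 259 0 0 0 38.5;320 296 0 0 0 44;360 333 0 0 0 49.5;396 369 0 0 0 54.7;396 369 0 0 0 54.7;396 369 0 0 0 54.7", "jaw": 1, "squeeze": 60}}

```text
t: 1.65
tool_pos: [0.5766, -0.229, 0.3025]
tool_rot: [-2.548, -1.835, 0.003]
contact_force: [0.1, -0.2, 0.5]
opening: 0.0851
```

```bash
python3 - <<'E'
from h import *
d=grab('wrist','w1');o=d['obs'];print(o['t'],o['tool_pos'],o['tool_rot'],o['q'],d['T_tool_cam'],d['vfov'],d['cx'],d['cy'])
E
```

```text
1.65 [ 0.57658698 -0.22897739  0.30246256] [-2.54774999 -1.83468871  0.0026318 ] [-4.97697645e-01  4.40762432e-02  1.62423255e+00 -6.50515128e-04
  1.47580223e+00 -1.75044503e-01] [[ 9.23565080e-05 -9.46281403e-01 -3.23344241e-01  8.32422569e-02]
 [ 9.99999995e-01  1.03195471e-04 -1.63771211e-05 -8.36756470e-04]
 [ 4.88650264e-05 -3.23344238e-01  9.46281407e-01 -7.03634899e-02]
 [ 0.00000000e+00  0.00000000e+00  0.00000000e+00  1.00000000e+00]] 58.89134251251322 313.83007959956245 237.83476706751415
```

View pics/w1.png

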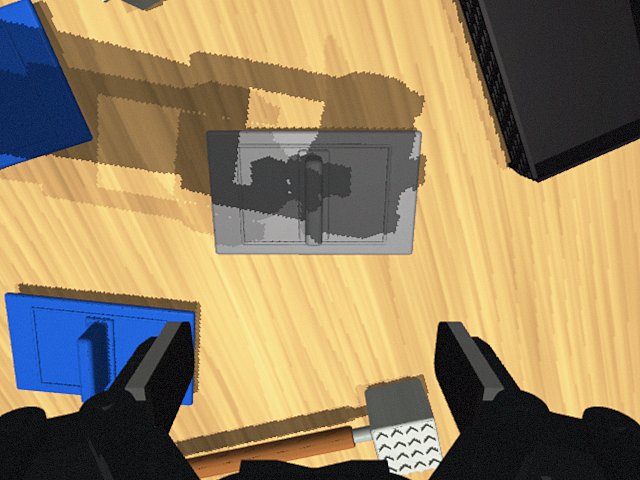

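The lid lies square in the wrist view, with corners at about (207,131), (421,131), (413,254), (217,254) and its bar at (314,198). I refine by mask in this view and the top view.

```bash
cat > quad.py <<'E'
from h import *
def quad(d,box,smax=45,vmin=35):
    x0,y0,x1,y1=box; im=cv2.cvtColor(cv2.medianBlur(d['frame'],3),cv2.COLOR_RGB2HSV)
    m=np.zeros(im.shape[:2],np.uint8); m[y0:y1,x0:x1]=cv2.inRange(im,(0,0,vmin),(180,smax,255))[y0:y1,x0:x1]
    m=cv2.morphologyEx(m,cv2.MORPH_CLOSE,np.ones((7,7))); m=cv2.morphologyEx(m,cv2.MORPH_OPEN,np.ones((7,7)))
    c=cv2.convexHull(max(cv2.findContours(m,0,1)[0],key=cv2.contourArea))
    q=cv2.approxPolyN(c,4).reshape(-1,2).astype(float); return q[np.argsort(np.arctan2(*(q-q.mean(0)).T[::-1]))]
def rep(n,d,q,z):
    Y=np.array([onz(d,p,z) for p in q]);e=np.roll(Y,-1,0)-Y;L=np.linalg.norm(e,axis=1)
    print(n,q.round(1).tolist(),'ctr',Y.mean(0).round(4),'sides',L.round(4),'edge dirs',(np.degrees(np.arctan2(e[:,1],e[:,0]))%180).round(2));return Y
E
python3 - <<'E'
from quad import *
w=load('w1');t=load('top0')
qw=quad(w,(190,115,440,270));qt=quad(t,(335,175,430,290))
rep('w',w,qw,.02);rep('t',t,qt,.02)
rep('tub t',t,quad(t,(220,182,300,285),45,140),.065)
# match corners by nearest plane point and triangulate
for p in qw:
    x=onz(w,p,.02);q=min(qt,key=lambda q:np.linalg.norm(onz(t,q,.02)-x));print(tri(w,p,t,q))
for z in(.02,.052): print('bar',onz(w,(314,153),z),onz(w,(314,244),z))
E
```

```text
w [[206.0, 131.0], [422.0, 131.0], [411.0, 253.0], [215.0, 253.0]] ctr [ 0.5751 -0.2273  0.02  ] sides [0.1745 0.1054 0.174  0.1055] edge dirs [161.53  70.93 161.58  71.16]
t [[370.0, 183.0], [423.0, 200.0], [396.0, 283.0], [344.0, 266.0]] ctr [ 0.578  -0.2288  0.02  ] sides [0.1101 0.173  0.107  0.1726] edge dirs [ 72.25 161.54  72.02 162.58]
tub t [[237.0, 275.0], [246.0, 275.0], [246.0, 282.0], [237.0, 282.0]] ctr [0.4865 0.0432 0.065 ] sides [0.0169 0.0131 0.0169 0.0131] edge dirs [90.13  0.7  90.12  0.77]
(array([ 0.51201615, -0.15033482,  0.02991662]), np.float64(0.0010071864293699885))
(array([ 0.67207946, -0.20155328,  0.04010229]), np.float64(0.0026078532506718876))
(array([ 0.64319415, -0.30917184,  0.01069408]), np.float64(0.0033438324502574855))
(array([ 0.47840227, -0.25010115,  0.02621611]), np.float64(0.004562861755026961))
bar [ 0.58670556 -0.1941564   0.02      ] [ 0.56156514 -0.26942239  0.02      ]
bar [ 0.58812547 -0.19013402  0.052     ] [ 0.5652653  -0.25857339  0.052     ]
```

Request:
{"fn": "arm_command", "kwargs": {"rows": "-1 40 0 0 0 5;-1 90 0 0 0 10;-2 140 0 0 0 15;-3 190 0 0 0 20;-4 239 0 0 0 26.4;-4 239 0 0 0 26.4;-4 239 0 0 0 26.4;-4 239 0 0 0 26.4"}}

```text
t: 2.7
tool_pos: [0.5723, 0.0079, 0.3025]
tool_rot: [-2.066, -2.365, 0.003]
contact_force: [-0.4, -0.1, -0.3]
opening: 0.0856
```

```bash
python3 - <<'E'
from h import *
d=grab('wrist','w2');o=d['obs'];print(o['t'],o['tool_pos'],o['tool_rot'])
E
```

```text
2.7 [0.57226536 0.00787716 0.30254272] [-2.06635413 -2.36465535  0.00337677]
```

View pics/w2.png

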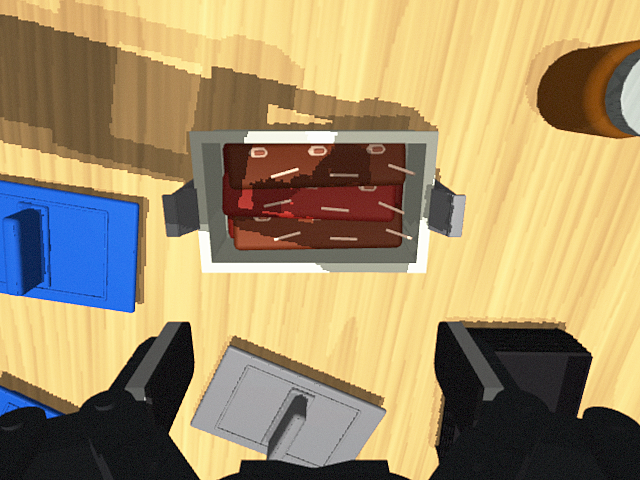

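The tub's rim corners are at (190,131), (438,131), (427,272), (202,272), with the catches at (181,208) and (447,208). I compute the centre and yaw from these.

```bash
python3 - <<'E'
from quad import *
w=load('w2');t=load('top0')
qw=np.array([(190,131),(438,131),(427,272.5),(201.5,272.5)],float)
im=cv2.cvtColor(w['frame'],cv2.COLOR_RGB2HSV)
# subpixel-ish: rim edge transitions along probes
for (a,b) in(((180,140),(200,140)),((428,140),(448,140)),((190,262),(210,262)),((418,262),(438,262))):
    print('row',a,im[a[1],a[0]:b[0],1].tolist())
for x in(230,300,400): print('col',x,im[124:138,x,1].tolist(),im[265:280,x,1].tolist())
rep('tub w',w,qw,.065)
ct=lambda p:((p[0]+.5)/3.6-.5+215,(p[1]+.5)/3.6-.5+170)
qt=[ct(p) for p in[(86,408),(42,77),(244,51),(285,380)]]
for p in qw:
    x=onz(w,p,.065);q=min(qt,key=lambda q:np.linalg.norm(onz(t,q,.065)-x));print(tri(w,p,t,q))
E
```

```text
row (180, 140) [126, 130, 131, 133, 129, 131, 128, 137, 128, 104, 35, 20, 32, 28, 24, 23, 26, 30, 26, 26]
row (428, 140) [24, 24, 24, 24, 26, 26, 27, 26, 20, 11, 104, 115, 112, 113, 110, 114, 117, 118, 106, 109]
row (190, 262) [102, 97, 104, 102, 105, 112, 109, 111, 115, 118, 128, 7, 1, 5, 6, 6, 6, 6, 6, 6]
row (418, 262) [4, 6, 5, 5, 5, 5, 6, 1, 12, 85, 128, 119, 113, 110, 111, 112, 106, 103, 107, 107]
col 230 [126, 122, 131, 129, 126, 70, 25, 31, 24, 26, 28, 32, 26, 24] [5, 6, 6, 6, 5, 4, 1, 29, 117, 121, 118, 118, 116, 115, 116]
col 300 [124, 129, 129, 121, 139, 101, 30, 27, 13, 10, 12, 12, 10, 12] [5, 4, 5, 5, 5, 4, 1, 27, 104, 117, 113, 111, 114, 110, 113]
col 400 [133, 126, 126, 135, 126, 101, 44, 25, 24, 28, 27, 25, 26, 25] [26, 27, 23, 25, 27, 21, 19, 75, 107, 106, 104, 103, 103, 107, 106]
tub w [[190.0, 131.0], [438.0, 131.0], [427.0, 272.5], [201.5, 272.5]] ctr [0.5706 0.0114 0.065 ] sides [0.1748 0.1084 0.1776 0.1085] edge dirs [ 7.72 98.55  7.76 97.09]
(array([0.47673485, 0.05104541, 0.05983581]), np.float64(0.004493702740951052))
(array([0.6545012 , 0.07626955, 0.04980418]), np.float64(0.0006041753312238448))
(array([ 0.66725181, -0.03192533,  0.06107287]), np.float64(4.6665910564240045e-05))
(array([ 0.49162221, -0.05425776,  0.06655383]), np.float64(0.002848985833490166))
```

Wrist and top agree on the lid-to-tub offset within 1 mm. The tool yaw is 7.72° against the tub's 7.75°. I go back to the lid and descend.

Request:
{"fn": "arm_command", "kwargs": {"rows": "0 -50 0 0 0 -5;1 -100 0 0 0 -11;2 -150 0 0 0 -16;3 -195 0 0 0 -21;4 -236.4 0 0 0 -26.2;4 -236.4 -20 0 0 -26.2;4 -236.4 -55 0 0 -26.2;4 -236.4 -90 0 0 -26.2;4 -236.4 -120 0 0 -26.2;4 -236.4 -140 0 0 -26.2;4 -236.4 -140 0 0 -26.2"}}

```text
t: 4.12
tool_pos: [0.5751, -0.2277, 0.1602]
tool_rot: [-2.545, -1.833, 0.006]
contact_force: [0.1, -0.6, -0.6]
opening: 0.0854
```

Request:
{"fn": "arm_command", "kwargs": {"rows": "0 0 -15 0 0 0;0 0 -30 0 0 0;0 0 -45 0 0 0;0 0 -57 0 0 0;0 0 -64 0 0 0;0 0 -64 0 0 0;0 0 -64 0 0 0"}}

```text
t: 5.0
tool_pos: [0.5755, -0.2279, 0.0967]
tool_rot: [-2.545, -1.833, 0.005]
contact_force: [-0.1, 0.4, 0.3]
opening: 0.0854
```

Request:
{"fn": "arm_command", "kwargs": {"rows": "0 0 1 0 0 0;0 0 1 0 0 0;0 0 1 0 0 0;0 0 1 0 0 0;0 0 1 0 0 0;0 0 1 0 0 0;0 0 1 0 0 0;0 0 1 0 0 0", "jaw": 0, "squeeze": 100}}

```text
t: 6.0
tool_pos: [0.5757, -0.228, 0.0981]
tool_rot: [-2.546, -1.833, 0.004]
contact_force: [-1.0, 1.5, 3.6]
opening: 0.0123
```

Request:
{"fn": "arm_command", "kwargs": {"rows": "0 0 5 0 0 0;0 0 15 0 0 0;0 0 35 0 0 0;0 0 60 0 0 0;0 0 85 0 0 0;0 0 110 0 0 0;0 0 125 0 0 0;0 0 125 0 0 0;0 0 125 0 0 0"}}

```text
t: 7.12
tool_pos: [0.5753, -0.2278, 0.2221]
tool_rot: [-2.545, -1.832, 0.006]
contact_force: [-0.2, 0.2, -1.8]
opening: 0.012
```

```bash
python3 - <<'E'
from h import *
d=grab('wrist','w3');o=d['obs'];print(o['t'],o['tool_pos'],o['opening'],o['contact_force'])
d2=grab('top','t3')
cv2.imwrite('pics/c3.png',np.hstack([cv2.resize(d['frame'],(400,300)),cv2.resize(d2['frame'][120:330,180:460],(400,300))])[:,:,::-1])
E
```

```text
7.125 [ 0.57525215 -0.22777209  0.22208672] 0.012002447289605275 [-0.17647969  0.20604149 -1.84996457]
```

View pics/c3.png

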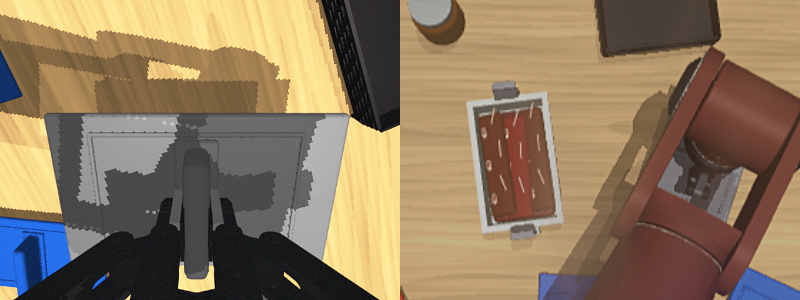

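The lid is held level (weight reading 1.8 N), its far edge at wrist row about 181 and parallel to the image. From that edge I measure the lid's offset in the hand, then work out the move to the tub.

```bash
python3 - <<'E'
from h import *
d=load('w3');o=d['obs'];im=cv2.cvtColor(d['frame'],cv2.COLOR_RGB2HSV)
def edge(line): 
    return line.astype(int).tolist()
for x in(100,180,350,520): print('col',x,edge(im[174:188,x,1]))
for y in(190,300): print('row',y,edge(im[y,66:90,1]),edge(im[y,545:570,1]))
m=cv2.inRange(im,(0,0,0),(180,60,255));
Rt=Ro.from_rotvec(o['tool_rot']).as_matrix()
def tl(p): return Rt.T@(onz(d,p,.144)-o['tool_pos'])
for n,p in(('TL',(73,181)),('TR',(560,181)),('mid',(316,181))): print(n,tl(p).round(4),onz(d,p,.144).round(4))
print('toolx world',Rt[:,0].round(4),'tooly',Rt[:,1].round(4),'toolz',Rt[:,2].round(4))
E
```

```text
col 100 [126, 127, 131, 128, 124, 132, 99, 4, 11, 7, 3, 10, 7, 10]
col 180 [126, 124, 125, 126, 130, 131, 88, 12, 13, 4, 6, 4, 2, 5]
col 350 [119, 126, 128, 126, 122, 135, 102, 3, 13, 3, 8, 8, 5, 7]
col 520 [106, 106, 107, 106, 105, 102, 123, 60, 19, 4, 2, 2, 5, 6]
row 190 [119, 121, 107, 114, 108, 46, 13, 13, 5, 10, 5, 3, 10, 8, 5, 8, 8, 5, 3, 8, 8, 3, 10, 8] [6, 1, 3, 1, 1, 3, 4, 3, 3, 4, 1, 5, 11, 34, 111, 104, 105, 106, 119, 108, 98, 107, 128, 133, 255]
row 300 [115, 114, 113, 111, 111, 110, 111, 109, 110, 107, 110, 108, 114, 111, 111, 103, 107, 105, 108, 102, 105, 102, 104, 102] [106, 106, 108, 109, 112, 114, 117, 115, 109, 109, 106, 109, 112, 118, 120, 121, 122, 120, 117, 107, 111, 107, 106, 108, 107]
TL [ 0.0536 -0.0862  0.0787] [ 0.51   -0.1494  0.144 ]
TR [0.0538 0.0857 0.0775] [ 0.6731 -0.2037  0.144 ]
mid [ 0.0537 -0.0001  0.0781] [ 0.5917 -0.1766  0.144 ]
toolx world [3.170e-01 9.484e-01 5.000e-04] tooly [ 0.9484 -0.317  -0.0068] toolz [-0.0063  0.0026 -1.    ]
```

Request:
{"fn": "arm_command", "kwargs": {"rows": "-1 20 5 0 0 3;-1 50 10 0 0 7;-2 85 10 0 0 11;-3 125 10 0 0 15;-3 160 10 0 0 19;-4 195 10 0 0 22.5;-4.8 225 10 0 0 25;-4.8 238.8 10 0 0 26.2;-4.8 238.8 10 0 0 26.2;-4.8 238.8 10 0 0 26.2;-4.8 238.8 10 0 0 26.2"}}

```text
t: 8.6
tool_pos: [0.5704, 0.0102, 0.2314]
tool_rot: [-2.065, -2.36, 0.009]
contact_force: [0.3, -0.1, -1.0]
opening: 0.012
```

```bash
python3 - <<'E'
from h import *
d=grab('scene','s4');o=d['obs'];R=Ro.from_rotvec(o['tool_rot']).as_matrix()
print(o['t'],o['tool_pos'],o['opening'],o['contact_force'],'yaw',np.degrees(np.arctan2(R[1,1],R[0,1])),R[:,2])
w=grab('wrist','w4')
cv2.imwrite('pics/c4.png',np.hstack([cv2.resize(w['frame'],(400,300)),cv2.resize(d['frame'][150:360,240:520],(400,300))])[:,:,::-1])
E
```

```text
8.6 [0.57035433 0.0102241  0.2314252 ] 0.012045269079608059 [ 0.3269608  -0.12569079 -1.01501768] yaw 7.637643649943635 [-7.85327971e-03 -4.93755638e-04 -9.99969041e-01]
```

View pics/c4.png

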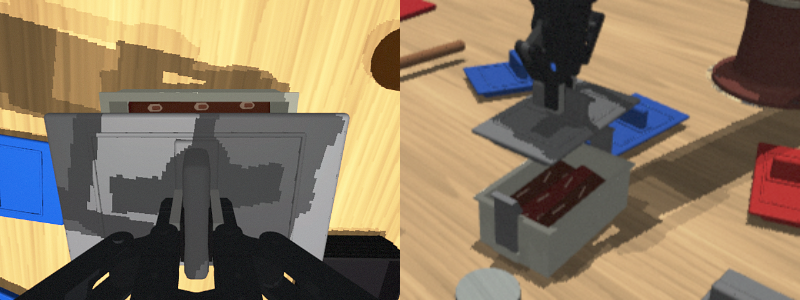

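The lid is centred over the tub. The far rim corners show in the wrist view at about (162,149) and (478,149). I check these numerically in the tool frame.

```bash
python3 - <<'E'
from h import *
d=load('w4');o=d['obs'];im=cv2.cvtColor(d['frame'],cv2.COLOR_RGB2HSV)
print('col250',im[140:156,250,1].tolist(),'col400',im[140:156,400,1].tolist(),'row160',im[160,152:175,1].tolist(),im[160,465:488,1].tolist())
Rt=Ro.from_rotvec(o['tool_rot']).as_matrix()
for y in (149,):
  for p in((162,y),(478,y),(320,y)):
    X=onz(d,p,.065); print(p,X.round(4),(Rt.T@(X-o['tool_pos'])).round(4))
E
```

```text
col250 [130, 136, 47, 28, 21, 27, 26, 24, 26, 29, 23, 20, 24, 29, 21, 25] col400 [134, 138, 46, 19, 31, 23, 24, 32, 24, 26, 24, 24, 25, 24, 21, 22] row160 [128, 125, 126, 125, 131, 130, 136, 77, 26, 27, 30, 29, 32, 25, 31, 24, 27, 27, 26, 29, 33, 27, 27] [25, 22, 27, 30, 27, 28, 27, 27, 30, 24, 24, 17, 89, 113, 105, 99, 106, 102, 102, 102, 101, 103, 103]
(162, 149) [0.4781 0.0527 0.065 ] [ 0.0542 -0.0845  0.1672]
(478, 149) [0.6502 0.0759 0.065 ] [0.0544 0.0891 0.1658]
(320, 149) [0.5644 0.0643 0.065 ] [0.0543 0.0026 0.1665]
```

```bash
python3 - <<'E'
from h import *
d=load('w4');o=d['obs'];R=Ro.from_rotvec(o['tool_rot']).as_matrix()
yaw=np.radians(7.75);ex=np.array([np.cos(yaw),np.sin(yaw)]);ey=np.array([-ex[1],ex[0]])
L=onz(d,(159.6,160),.065)[:2];Rr=onz(d,(476.7,160),.065)[:2];E=onz(d,(320,142.2),.065)[:2]
lid=(o['tool_pos']+R[:,2]*.098)[:2]
cx=(L@ex+Rr@ex)/2; cy=E@ey-.054
print('width',(Rr-L)@ex,'tub',(cx*ex+cy*ey).round(4),'lid',lid.round(4),'tub-lid in tub axes',cx-lid@ex,cy-lid@ey)
# same method on lid held, from same picture: far edge row 181, sides
P=[onz(d,p,.2314-.078)[:2] for p in((73,181),(560,181),(316,180.8))]
print('lid edge', (P[0]@ex+P[1]@ex)/2-lid@ex, P[2]@ey-.054-lid@ey)
E
```

```text
width 0.17568644786349957 tub [0.57   0.0143] lid [0.5696 0.0102] tub-lid in tub axes 0.0008928081002975707 0.003987039020336855
lid edge -2.4076782204063285e-05 0.00016514379287055347
```

Request:
{"fn": "arm_command", "kwargs": {"rows": "0 1 -10 0 -0.3 0.1;0 2 -25 0 -0.5 0.1;0 2 -40 0 -0.5 0.1;0 2 -52 0 -0.5 0.1;0 2 -60 0 -0.5 0.1;0 2 -60 0 -0.5 0.1;0 2 -60 0 -0.5 0.1"}}

```text
t: 9.57
tool_pos: [0.5708, 0.0123, 0.1721]
tool_rot: [2.065, 2.365, 0.001]
contact_force: [0.4, 0.8, -1.8]
opening: 0.0119
```

Request:
{"fn": "arm_command", "kwargs": {"rows": "0 0 -2 0 0 0;0 0 -4 0 0 0;0 0 -6 0 0 0;0 0 -7 0 0 0;0 0 -7 0 0 0;0 0 -7 0 0 0"}}

```text
t: 10.32
tool_pos: [0.5708, 0.0123, 0.165]
tool_rot: [2.065, 2.365, 0.001]
contact_force: [-0.4, 0.5, -1.6]
opening: 0.0122
```

Request:
{"fn": "arm_command", "kwargs": {"rows": "0 0 -1 0 0 0;0 0 -2 0 0 0;0 0 -3 0 0 0;0 0 -3 0 0 0;0 0 -3 0 0 0"}}

```text
t: 10.95
tool_pos: [0.5712, 0.0122, 0.1627]
tool_rot: [2.064, 2.364, 0.002]
contact_force: [-0.6, -0.0, 4.5]
opening: 0.0121
```

Request:
{"fn": "arm_command", "kwargs": {"rows": "0 0 -1 0 0 0;0 0 -2 0 0 0;0 0 -3 0 0 0;0 0 -3 0 0 0;0 0 -3 0 0 0"}}

```text
t: 11.58
tool_pos: [0.5716, 0.0122, 0.1606]
tool_rot: [2.064, 2.363, 0.003]
contact_force: [-1.2, -0.5, 7.6]
opening: 0.0122
```

Contact came where expected, at TCP about 0.164, with small side forces. I keep pressing.

Request:
{"fn": "arm_command", "kwargs": {"rows": "0 0 -2 0 0 0;0 0 -3 0 0 0;0 0 -4 0 0 0;0 0 -5 0 0 0;0 0 -5 0 0 0"}}

```text
t: 12.2
tool_pos: [0.5711, 0.0121, 0.1551]
tool_rot: [2.064, 2.364, 0.002]
contact_force: [-1.1, 0.4, -0.2]
opening: 0.0125
```

Request:
{"fn": "arm_command", "kwargs": {"rows": "0 0 -2 0 0 0;0 0 -3 0 0 0;0 0 -4 0 0 0;0 0 -5 0 0 0;0 0 -5 0 0 0"}}

```text
t: 12.82
tool_pos: [0.5713, 0.0121, 0.1502]
tool_rot: [2.064, 2.364, 0.002]
contact_force: [-0.1, -0.4, -1.5]
opening: 0.0123
```

The resistance dropped, so the lid has snapped through. I press on to bed it.

Request:
{"fn": "arm_command", "kwargs": {"rows": "0 0 -1 0 0 0;0 0 -2 0 0 0;0 0 -3 0 0 0;0 0 -3 0 0 0;0 0 -3 0 0 0"}}

```text
t: 13.45
tool_pos: [0.5717, 0.0121, 0.1491]
tool_rot: [2.064, 2.364, 0.002]
contact_force: [-3.2, -0.1, 8.2]
opening: 0.0127
```

Request:
{"fn": "arm_command", "kwargs": {"rows": "0 0 -1 0 0 0;0 0 -2 0 0 0;0 0 -4 0 0 0;0 0 -4 0 0 0;0 0 -4 0 0 0"}}

```text
t: 14.08
tool_pos: [0.5727, 0.012, 0.149]
tool_rot: [2.063, 2.363, 0.003]
contact_force: [-8.4, 0.2, 19.1]
opening: 0.0122
```

Request:
{"fn": "arm_command", "kwargs": {"rows": "-1 0 -5 0 0 0;-2 0 -5 0 0 0;-2 0 -5 0 0 0;-2 0 -5 0 0 0;-2 0 -5 0 0 0;-2 0 -5 0 0 0"}}

```text
t: 14.82
tool_pos: [0.5725, 0.012, 0.149]
tool_rot: [2.061, 2.362, 0.006]
contact_force: [-7.1, 2.0, 21.4]
opening: 0.0121
```

```bash
python3 - <<'E'
from h import *
d=grab('scene','s5');w=grab('wrist','w5');o=monitor.get_obs();R=Ro.from_rotvec(o['tool_rot']).as_matrix()
print(o['t'],o['tool_pos'],o['opening'],o['contact_force'],o['wrist_torque'],R[:,2])
cv2.imwrite('pics/c5.png',np.hstack([cv2.resize(w['frame'],(300,225)),cv2.resize(d['frame'][210:350,280:430],(482,450))[:225*2:2]])[:,:,::-1] if 0 else np.vstack([cv2.resize(w['frame'],(400,300)),cv2.resize(d['frame'][225:345,275:435],(400,300))])[:,:,::-1])
E
```

```text
14.925 [0.57248091 0.01205576 0.14906291] 0.01244638414749631 [-7.08631446  1.32429463 21.38682941] [ 0.25299546  1.84666007 -0.03527046] [ 0.00765017 -0.00159431 -0.99996947]
```

View pics/c5.png

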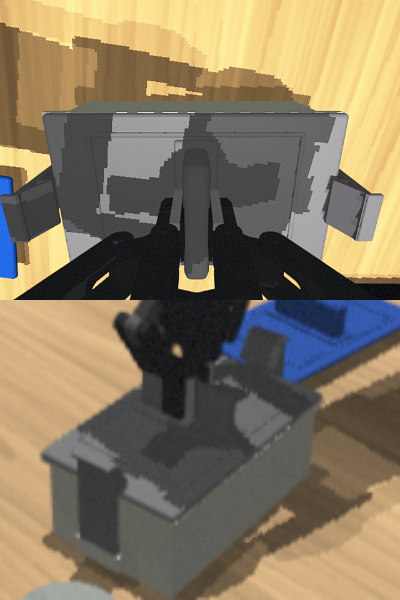

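Both catches are over the lid's edge and the panel is flush. TCP is 0.149, which matches home, and the push is 21 N. I make one small trim of the 0.4° tool tilt and check that the push stays steady.

Request:
{"fn": "arm_command", "kwargs": {"rows": "-1 0 -5 0 0.4 0;-2 0 -5 0 0.8 0;-2 0 -5 0 0.8 0;-2 0 -5 0 0.8 0;-2 0 -5 0 0.8 0;-2 0 -5 0 0.8 0;-2 0 -5 0 0.8 0;-2 0 -5 0 0.8 0"}}

```text
t: 15.92
tool_pos: [0.573, 0.0121, 0.1491]
tool_rot: [2.065, 2.366, -0.002]
contact_force: [-5.4, 2.0, 19.2]
opening: 0.0121
```

```bash
python3 - <<'E'
from h import *
t=grab('top','t6'); o=monitor.get_obs();print(o['t'],o['tool_pos'],o['contact_force'],Ro.from_rotvec(o['tool_rot']).as_matrix()[:,2])
a=load('top0')['frame'].astype(int);df=np.abs(a-t['frame']).max(2)
for n,b in(('small',(105,195,170,275)),('jar',(180,100,230,155)),('trays',(310,88,408,162)),('mallet',(490,205,535,360))): print(n,np.mean(df[b[1]:b[3],b[0]:b[2]]>40).round(3))
print(workorder.finish_job())
E
```

```text
15.975 [0.57294152 0.01207412 0.14905032] [-5.25624529  1.25520191 19.48450193] [-3.63294113e-04 -1.66851796e-03 -9.99998542e-01]
small 0.0
jar 0.0
trays 0.0
mallet 0.0
the job is handed in; nothing more can be done
None
```

I picked up the larger grey lid by its bar, set it on the tub and pressed it down until it snapped home. I handed the job in at about 16 s with the arm still pushing.

**Last checks:**
- **Push:** about 19 N downward on the lid, steady.
- **Height:** TCP at 149 mm, which puts the lid about 51 mm above the tub's origin, its home height.
- **Level:** tool within 0.002 rad of vertical.
- **Catches:** the last picture showed both catches over the lid's edge and the panel flush. I judged that by eye, not from joint readings. It was taken just before the final tilt trim.
- **Other things:** the small lid, jar, trays and mallet show no change in the top view.

**What disagreed:** the cameras differed by about 2–4 mm on positions across the counter. The wrist-view estimates of the tub's centre differed by 3 mm in y, so I aimed between them. A side force of about 5 N along x remained at the end.

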